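# Finger-test a curved safety bump strip

## Robot

A 6-joint arm with a two-finger parallel gripper is mounted at the origin on the work surface. World frame = base frame: x ahead of the robot, y to its left, z up, the work surface at z = 0. Lengths are in m, angles in degrees, forces in N, time in s.
With the tool pointing down it reaches from about 0.35 to 0.925 m from the base axis. Payload 6.4 kg.
Tool frame: the origin (TCP) lies between the finger pads, 19 mm behind the fingertips; this is the grasp point; z points along the fingers, y is the line along which they close (so a half turn about z gives the same grasp; the last joint's range is limited). The gripper opens to 94 mm and grips with 3 to 60 N. Pads are 16 mm wide; open, the fingers measure 119 mm over their backs; the gripper's body (75 mm by 177 mm) begins 78 mm behind the grasp point.
Start: joints at [-79.59, 14.043, 89.255, -0, 76.702, -9.975], TCP at [0.226, -0.609, 0.224] pointing down, gripper open.
Joint ranges: [-179.41, 179.41], [-58.25, 129.5], [7.25, 145.43], [-54.29, 234.29], [11.92, 165.04], [-157.13, 157.13]. Speed limits (degrees/s): [147.25, 147.25, 180, 180, 180, 180].

## Interface

Orientations are given as [roll, pitch, yaw] about the fixed x, y, z axes, in that order (R = Rz(yaw) Ry(pitch) Rx(roll)).
In Python, from bench import env gives the robot as it stands. The module is installed in compiled form; this text tells all that it offers.
- The arm moves only by the tool servo_tool, never from a script. Its argument "commands" is a list of rows, each an object of numbers: "hand": the opening, from -1 (shut) to 1 (fully open); "tx", "ty", "tz": the shift along the world's x, y, z in m; "roll": the turn about the world's z in rad. A call has exactly 10 rows; each row is the pose to reach, as a shift and turn from the pose commanded when the call began; what a row does not reach only later rows make up. A row lasts 1/8 s, in which the tool goes at most 62.5 mm and 10.7 degrees, less where a joint would pass 70% of its speed; a pose out of reach is approached as far as the arm can. A call with a gripper value outside its range is refused whole. The fingers move at their own pace and stop on an object; "grip_force" is the grip in N (left out, the last holds). Time passes only in rows, so rows that repeat a pose let the fingers close, or fill a call up. It gives the time, the measured TCP pose, the force, the opening and the grip force at its end, in the units of the state.
- env.read_state(): the state, without advancing time (a new reading comes with each control period).
- env.camera(name): name is "scene" or "side" or "wrist"; returns a dict with "color" (420x560x3 uint8, blue, green, red), "mtx" (3x3 intrinsics, pixels), "T" (4x4, takes a point from camera to world coordinates). Camera axes: x right, y down, z forward; pixel columns grow to the right and rows downward; lengths in m; the calibration is good to about 2 mm. A picture is of the moment at which its call begins. There is no depth.
- env.finish_job(): hands the job in; it is judged then, once.
The state is a dict: "t": time; "joint_positions": joint angles; "dq": joint speeds; "effort": joint torques, N m; "position": TCP position; "tcp_rot": TCP orientation; "ft_force": force on the tool from outside, world axes, zero at the start; "moment": the same for the moment, N m; "grip_width": finger opening in m; "gripper_force": force on a finger pad.
Only numpy, scipy, OpenCV 4.12 (cv2) and the standard library are available. Lean on these libraries where they do the work, as an engineer would, in place of code of your own. Each camera call takes 0.05 s, during which the arm holds its last target. There are 200 camera calls.

## Task

Test the yellow safety bump strip: with the gripper shut, press the strip lightly with the fingertips at the end mark beside the green lamp, then run them along the curve over every black mark to the end mark beside the red lamp, keeping the strip pressed about halfway without coming off it or pushing it down to its stop. Then lift away so that the strip springs back up. Grasp nothing, and leave the ring, pin and jar alone.

Things in the scene. Friction and masses are not known exactly. Their poses are not given: they have to be found in the camera images.
- carrier: fixed aluminium carrier, a flat arc on the bench: 50 mm wide, 22 mm high, centre-line radius 160 mm, 68 deg either side of its middle. Origin on the bench under the middle of the centre line, z up; the arc's centre lies at x = -160 mm, y = 0 in this frame, so it bulges to +x, away from the robot. Turned up to 0.45 rad.
- strip (a joint): how far the yellow bump strip on the carrier is pressed down: 0 released, 0.010 m at its stop. Strip: 26 mm wide, same arc, ends 50 deg either side of the middle, flat top 50 mm above the bench when released. Pressed anywhere it sinks straight down as a whole, level; moves from about 2 N, 5 N at half travel, 8 N at the stop; springs back.
- mark0 (a point): centre, on the strip's top face, of a black round mark 12 mm across on the strip's centre line; it sinks with the strip. The seven marks mark0 to mark6 follow one another 39 mm apart along the arc (14 deg), mark0 at the carrier's -y end and mark6 at its +y end, each end mark 22 mm short of the strip's end
- mark1 (a point): black mark number 1 counted from mark0, as mark0
- mark2 (a point): black mark number 2 counted from mark0, as mark0
- mark3 (a point): black mark number 3 counted from mark0, as mark0
- mark4 (a point): black mark number 4 counted from mark0, as mark0
- mark5 (a point): black mark number 5 counted from mark0, as mark0
- mark6 (a point): black mark number 6 counted from mark0, as mark0
- lamp_green: green signal lamp, fixed on the carrier beyond one end of the strip (which end differs from time to time), 30 mm across, 18 mm high; origin at the centre of its foot, 22 mm above the bench, about 53 mm from the nearest end mark. Its top is 10 mm lower than the strip's top.
- lamp_red: red signal lamp, fixed on the carrier beyond one end of the strip (which end differs from time to time), 30 mm across, 18 mm high; origin at the centre of its foot, 22 mm above the bench, about 53 mm from the nearest end mark. Its top is 10 mm lower than the strip's top.
- bearing_ring: loose steel bearing ring, 72 mm outside, 44 mm bore, 20 mm high, lying flat on the robot's side of the arc; origin at the centre of its underside. Leave alone.
- pin: loose brass headed pin standing on its foot beyond the arc, 22 mm shank, 34 mm head, 55 mm high; origin at the centre of its underside. Leave alone.
- jar: loose blue jar with black lid beyond the arc, 54 mm across, 75 mm high; origin at the centre of its underside. Leave alone.

How it is judged (in metres and radians):
On the way, in this order (a step that is already met when the one before it is completed fails the run):
1. fingertips press the strip at the end mark beside the green lamp (value of joint strip between 0.001 and 0.009 m and contact force between the fingers and carrier above 0.3 N and ((horizontal distance between lamp_green and mark0 below 0.09 m and horizontal distance between the grasp point and mark0 below 0.019 m) or (horizontal distance between lamp_green and mark6 below 0.09 m and horizontal distance between the grasp point and mark6 below 0.019 m))), for 0.1 s.
2. still pressed, at mark 2 counted from the green lamp (value of joint strip between 0.001 and 0.009 m and contact force between the fingers and carrier above 0.3 N and ((horizontal distance between lamp_green and mark0 below 0.09 m and horizontal distance between the grasp point and mark1 below 0.019 m) or (horizontal distance between lamp_green and mark6 below 0.09 m and horizontal distance between the grasp point and mark5 below 0.019 m))), for 0.1 s.
3. still pressed, at mark 3 counted from the green lamp (value of joint strip between 0.001 and 0.009 m and contact force between the fingers and carrier above 0.3 N and ((horizontal distance between lamp_green and mark0 below 0.09 m and horizontal distance between the grasp point and mark2 below 0.019 m) or (horizontal distance between lamp_green and mark6 below 0.09 m and horizontal distance between the grasp point and mark4 below 0.019 m))), for 0.1 s.
4. still pressed, at mark 4 counted from the green lamp (value of joint strip between 0.001 and 0.009 m and contact force between the fingers and carrier above 0.3 N and ((horizontal distance between lamp_green and mark0 below 0.09 m and horizontal distance between the grasp point and mark3 below 0.019 m) or (horizontal distance between lamp_green and mark6 below 0.09 m and horizontal distance between the grasp point and mark3 below 0.019 m))), for 0.1 s.
5. still pressed, at mark 5 counted from the green lamp (value of joint strip between 0.001 and 0.009 m and contact force between the fingers and carrier above 0.3 N and ((horizontal distance between lamp_green and mark0 below 0.09 m and horizontal distance between the grasp point and mark4 below 0.019 m) or (horizontal distance between lamp_green and mark6 below 0.09 m and horizontal distance between the grasp point and mark2 below 0.019 m))), for 0.1 s.
6. still pressed, at mark 6 counted from the green lamp (value of joint strip between 0.001 and 0.009 m and contact force between the fingers and carrier above 0.3 N and ((horizontal distance between lamp_green and mark0 below 0.09 m and horizontal distance between the grasp point and mark5 below 0.019 m) or (horizontal distance between lamp_green and mark6 below 0.09 m and horizontal distance between the grasp point and mark1 below 0.019 m))), for 0.1 s.
7. and at the end mark beside the red lamp (value of joint strip between 0.001 and 0.009 m and contact force between the fingers and carrier above 0.3 N and ((horizontal distance between lamp_green and mark0 below 0.09 m and horizontal distance between the grasp point and mark6 below 0.019 m) or (horizontal distance between lamp_green and mark6 below 0.09 m and horizontal distance between the grasp point and mark0 below 0.019 m))), for 0.1 s.
At the end, for the whole second after the job is handed in: The strip has been pressed (1 to 9 mm down, fingertips touching it) at all seven marks in order from the green to the red lamp, with the TCP within 19 mm of each mark seen from above; it has sprung back to within 0.5 mm; ring, pin and jar rest within 10 mm of where they were, pin and jar upright (value of joint strip below 0.0005 m and distance of each of bearing_ring, pin, jar from where it was at the start of the episode below 0.01 m and angle between each of pin, jar's own z axis and vertical below 0.1 rad and linear speed of each of bearing_ring, pin, jar below 0.01 m/s).
It fails at once if the strip is pressed down to its stop (more than 9 mm of its 10 mm) (value of joint strip above 0.009 m).
It fails at once if the fingertips come off the strip part way: they are at one of the five inner marks, less than about 13 mm above the strip, and the strip is not pressed (value of joint strip below 0.0003 m and height (world z) of the grasp point below 0.082 m and (horizontal distance between the grasp point and mark1 below 0.019 m or horizontal distance between the grasp point and mark2 below 0.019 m or horizontal distance between the grasp point and mark3 below 0.019 m or horizontal distance between the grasp point and mark4 below 0.019 m or horizontal distance between the grasp point and mark5 below 0.019 m)).
It fails at once if a bystander (bearing ring, brass pin or jar) is moved more than 10 mm, lifted or carried (distance of any of bearing_ring, pin, jar from where it was at the start of the episode above 0.01 m).
It also fails if it takes over 51 s, if anything falls off the work surface, if the arm or the gripper's body presses on something with over 40 N, if the wrist force passes 120 N, or if a joint passes its speed limit or range.

## Working session

There is one attempt and no reset: what is moved stays moved. The work goes in short steps, Python scripts to look and compute and a tool call to move; the robot and the scene stay as the last step left them, time stands still between calls to the robot, and variables do not carry over. Pictures are saved under pics/ and viewed, at most 10 in all, crops included, and the job is handed in when it is done.

Besides the shell and the picture viewer there is one more tool, called after "Request:" as name(argument=value, ...) on one line, values as JSON. servo_tool: Moves the arm, as the interface text tells. Its arguments: {"type":"object","properties":{"commands":{"type":"array","items":{"type":"object","properties":{"hand":{"type":"number"},"tx":{"type":"number"},"ty":{"type":"number"},"tz":{"type":"number"},"roll":{"type":"number"}}}},"grip_force":{"type":"number"}},"required":["commands"]}

```bash
mkdir -p pics; python3 - <<'E'
from bench import env
import cv2,numpy as np
s=env.read_state();print(s['t'],s['position'],s['tcp_rot'],s['ft_force'])
ims=[]
for n in['scene','side']:
    c=env.camera(n);np.savez(f'{n}.npz',**c);ims.append(c['color']);print(n,c['T'][:3,3])
    cv2.imwrite(f'pics/{n}.png',c['color'])
E
```

```text
0.0 [ 0.22629739 -0.60872738  0.22316101] [-1.79890718e+02 -1.82673160e-02  2.03827050e+01] [0.21970416 0.80208096 0.30460392]
scene [ 1.159534   -0.15962622  0.69041696]
side [0.24542401 0.46094928 0.64644528]
```

View pics/scene.png

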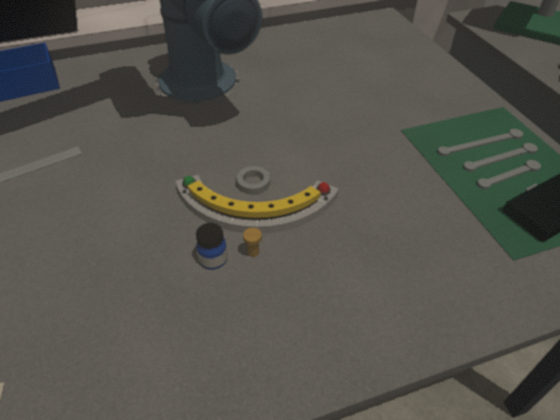

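View pics/side.png

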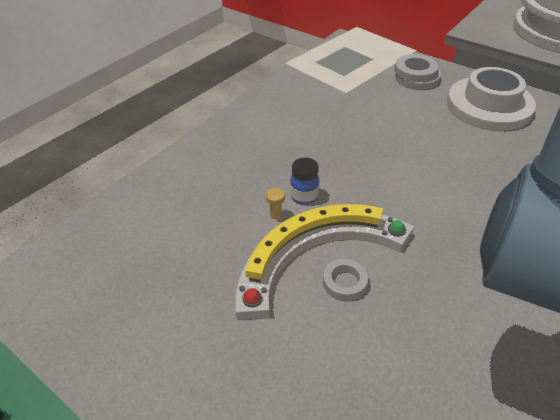

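The scene view shows the green lamp at (189,181), the red lamp at (324,188) and seven marks between them on the yellow strip. The pin is at (252,240), the jar at (210,240) and the ring at (253,180). The side view shows the same layout, with green at (397,228) and red at (251,297). Next I'll find the marks as dark blobs inside the yellow hull and fit the known arc to them.

```bash
cat > m.py <<'E'
import cv2,numpy as np
from scipy.optimize import least_squares
def ray(c,uv,z):
    d=c['T'][:3,:3]@np.linalg.inv(c['mtx'])@[uv[0],uv[1],1];o=c['T'][:3,3];return (o+d*(z-o[2])/d[2])[:2]
A=np.radians(np.arange(-42,43,14))
def model(p,a=A):
    cx,cy,y=p; return np.c_[cx+.16*np.cos(a+y),cy+.16*np.sin(a+y)]   # p = arc centre, yaw
allp={}
for n in['scene','side']:
    c=np.load(n+'.npz');im=cv2.resize(c['color'],None,fx=4,fy=4,interpolation=cv2.INTER_CUBIC)
    h=cv2.cvtColor(im,cv2.COLOR_BGR2HSV)
    big=lambda m:max(cv2.findContours(m,cv2.RETR_EXTERNAL,cv2.CHAIN_APPROX_NONE)[0],key=cv2.contourArea)
    ye=cv2.inRange(h,(22,130,90),(35,255,255))
    ct=big(cv2.morphologyEx(ye,cv2.MORPH_CLOSE,np.ones((9,9))))
    reg=np.zeros_like(ye);cv2.drawContours(reg,[ct],-1,255,-1)
    dk=cv2.inRange(h[...,2],0,95)&reg
    k,_,st,ce=cv2.connectedComponentsWithStats(dk)
    P=np.array([ray(c,((ce[i]+.5)/4-.5),.05) for i in range(1,k) if 60<st[i,4]<1500 ])
    print(n,k,[(int(x[4]),) for x in st[1:] if x[4]>30]);print((P*1000).round(1).tolist())
    for nm,lo,hi in[('green',(45,100,40),(85,255,255)),('red',(172,130,60),(180,255,255))]:
        m=cv2.inRange(h,lo,hi); box=cv2.boundingRect(ct); mm=np.zeros_like(m);x,y,w,hh=box
        mm[max(0,y-160):y+hh+160,max(0,x-120):x+w+160]=255
        b=cv2.moments(big(m&mm)); print(nm,ray(c,(b['m10']/b['m00']/4-.375,b['m01']/b['m00']/4-.375),.033).round(3))
    P=P[np.argsort(P[:,1])];allp[n]=P
    if len(P)==7:
        r=least_squares(lambda p:(model(p)-P).ravel(),[P[3,0]-.16,P[3,1],0]);print('fit',r.x.round(4),'res mm',(np.abs(r.fun).max()*1000).round(1))
P=np.mean([v for v in allp.values() if len(v)==7],axis=0)
r=least_squares(lambda p:(model(p)-P).ravel(),[P[3,0]-.16,P[3,1],0]);print('avg',r.x.round(4));print(model(r.x).round(4).tolist());np.save('fit.npy',r.x)
E
python3 m.py
```

```text
scene 26 [(178,), (641,), (183,), (190,), (196,), (205,), (46,), (190,), (204,), (139,)]
[[484.5, -94.0], [539.7, -78.5], [568.4, 102.5], [517.6, -73.6], [576.6, 64.5], [544.7, -45.5], [575.0, 25.5], [564.0, -11.7], [590.6, -15.0]]
green [ 0.435 -0.109]Traceback (most recent call last):
  File "m.py", line 23, in <module>
    b=cv2.moments(big(m&mm)); print(nm,ray(c,(b['m10']/b['m00']/4-.375,b['m01']/b['m00']/4-.375),.033).round(3))
                  ~~~^^^^^^
  File "m.py", line 12, in <lambda>
    big=lambda m:max(cv2.findContours(m,cv2.RETR_EXTERNAL,cv2.CHAIN_APPROX_NONE)[0],key=cv2.contourArea)
                 ~~~^^^^^^^^^^^^^^^^^^^^^^^^^^^^^^^^^^^^^^^^^^^^^^^^^^^^^^^^^^^^^^^^^^^^^^^^^^^^^^^^^^^^
ValueError: max() iterable argument is empty
```

```bash
sed -i "s/if 60<st\[i,4\]<1500 /if 120<st[i,4]<600 and st[i,2]<2.6*st[i,3] and st[i,4]>.6*st[i,2]*st[i,3]/; s/(172,130,60),(180,255,255)/(0,150,60),(8,255,255)/" m.py; sed -i "s/m=cv2.inRange(h,lo,hi);/m=cv2.inRange(h,lo,hi)|(cv2.inRange(h,(172,150,60),(180,255,255)) if nm=='red' else 0);/" m.py; python3 m.py
```

```text
scene 26 [(178,), (641,), (183,), (190,), (196,), (205,), (46,), (190,), (204,), (139,)]
[[484.5, -94.0], [568.4, 102.5], [517.6, -73.6], [576.6, 64.5], [544.7, -45.5], [575.0, 25.5], [564.0, -11.7]]
green [ 0.435 -0.109]
red [0.546 0.149]
fit [ 0.4171  0.0509 -0.4034] res mm 0.2
side 69 [(264,), (276,), (263,), (288,), (306,), (339,), (367,)]
[[518.8, -72.3], [485.8, -93.1], [545.9, -44.5], [565.6, -10.7], [576.2, 26.8], [577.7, 65.7], [569.8, 103.9]]
green [ 0.434 -0.105]
red [0.544 0.152]
fit [ 0.4183  0.0521 -0.4031] res mm 0.2
avg [ 0.4177  0.0515 -0.4033]
[[0.4851, -0.0936], [0.5182, -0.073], [0.5453, -0.045], [0.5649, -0.0113], [0.5757, 0.0262], [0.5771, 0.0652], [0.5691, 0.1033]]
```

The two views agree to 1.5 mm and the arc residual is 0.2 mm. Green is at mark0, about 53 mm away as given, so I'll go from mark0 to mark6.

Request:
servo_tool(commands=[{"hand":-1,"tx":0.026,"ty":0.05,"tz":0},{"hand":-1,"tx":0.052,"ty":0.1,"tz":0},{"hand":-1,"tx":0.078,"ty":0.155,"tz":0},{"hand":-1,"tx":0.104,"ty":0.207,"tz":0},{"hand":-1,"tx":0.13,"ty":0.26,"tz":0},{"hand":-1,"tx":0.156,"ty":0.31,"tz":0},{"hand":-1,"tx":0.182,"ty":0.362,"tz":0},{"hand":-1,"tx":0.208,"ty":0.414,"tz":0},{"hand":-1,"tx":0.234,"ty":0.465,"tz":0},{"hand":-1,"tx":0.259,"ty":0.515,"tz":0}], grip_force=10)

```text
validation failed for argument at $.co...
```

Request:
servo_tool(commands=[{"hand":-1,"tx":0.026,"ty":0.05,"tz":0,"roll":0},{"hand":-1,"tx":0.052,"ty":0.1,"tz":0,"roll":0},{"hand":-1,"tx":0.078,"ty":0.155,"tz":0,"roll":0},{"hand":-1,"tx":0.104,"ty":0.207,"tz":0,"roll":0},{"hand":-1,"tx":0.13,"ty":0.26,"tz":0,"roll":0},{"hand":-1,"tx":0.156,"ty":0.31,"tz":0,"roll":0},{"hand":-1,"tx":0.182,"ty":0.362,"tz":0,"roll":0},{"hand":-1,"tx":0.208,"ty":0.414,"tz":0,"roll":0},{"hand":-1,"tx":0.234,"ty":0.465,"tz":0,"roll":0},{"hand":-1,"tx":0.259,"ty":0.515,"tz":0,"roll":0}], grip_force=10)

```text
t: 1.35
position: [0.4858, -0.0924, 0.224]
tcp_rot: [-180.0, 0.0, 20.4]
ft_force: [0.2, -0.2, -0.5]
grip_width: 0.0006
gripper_force: 0.0
```

Request:
servo_tool(commands=[{"hand":-1,"tx":0,"ty":-0.001,"tz":-0.03,"roll":0},{"hand":-1,"tx":0,"ty":-0.001,"tz":-0.06,"roll":0},{"hand":-1,"tx":0,"ty":-0.001,"tz":-0.09,"roll":0},{"hand":-1,"tx":0,"ty":-0.001,"tz":-0.11,"roll":0},{"hand":-1,"tx":0,"ty":-0.001,"tz":-0.125,"roll":0},{"hand":-1,"tx":0,"ty":-0.001,"tz":-0.135,"roll":0},{"hand":-1,"tx":0,"ty":-0.001,"tz":-0.142,"roll":0},{"hand":-1,"tx":0,"ty":-0.001,"tz":-0.147,"roll":0},{"hand":-1,"tx":0,"ty":-0.001,"tz":-0.15,"roll":0},{"hand":-1,"tx":0,"ty":-0.001,"tz":-0.15,"roll":0}])

```text
t: 2.6
position: [0.4855, -0.0953, 0.0743]
tcp_rot: [180.0, -0.0, 20.4]
ft_force: [0.7, -0.0, -0.2]
grip_width: 0.0001
gripper_force: 0.0
```

Now I'll press slowly to z of about 0.064, which is about 5 mm of travel.

Request:
servo_tool(commands=[{"hand":-1,"tx":0,"ty":0,"tz":-0.002,"roll":0},{"hand":-1,"tx":0,"ty":0,"tz":-0.004,"roll":0},{"hand":-1,"tx":0,"ty":0,"tz":-0.005,"roll":0},{"hand":-1,"tx":0,"ty":0,"tz":-0.006,"roll":0},{"hand":-1,"tx":0,"ty":0,"tz":-0.007,"roll":0},{"hand":-1,"tx":0,"ty":0,"tz":-0.008,"roll":0},{"hand":-1,"tx":0,"ty":0,"tz":-0.009,"roll":0},{"hand":-1,"tx":0,"ty":0,"tz":-0.01,"roll":0},{"hand":-1,"tx":0,"ty":0,"tz":-0.01,"roll":0},{"hand":-1,"tx":0,"ty":0,"tz":-0.01,"roll":0}])

```text
t: 3.85
position: [0.4854, -0.0953, 0.0643]
tcp_rot: [-180.0, 0.0, 20.4]
ft_force: [-3.1, 0.7, 4.8]
grip_width: 0.0001
gripper_force: 2.5
```

Request:
servo_tool(commands=[{"hand":-1,"tx":0.004,"ty":0.002,"tz":0,"roll":0},{"hand":-1,"tx":0.008,"ty":0.004,"tz":0,"roll":0},{"hand":-1,"tx":0.012,"ty":0.007,"tz":0,"roll":0},{"hand":-1,"tx":0.016,"ty":0.01,"tz":0,"roll":0},{"hand":-1,"tx":0.02,"ty":0.013,"tz":0,"roll":0},{"hand":-1,"tx":0.024,"ty":0.016,"tz":0,"roll":0},{"hand":-1,"tx":0.028,"ty":0.019,"tz":0,"roll":0},{"hand":-1,"tx":0.033,"ty":0.022,"tz":0,"roll":0},{"hand":-1,"tx":0.033,"ty":0.022,"tz":0,"roll":0},{"hand":-1,"tx":0.033,"ty":0.022,"tz":0,"roll":0}])

```text
t: 5.1
position: [0.5189, -0.0728, 0.0644]
tcp_rot: [-180.0, -0.1, 20.4]
ft_force: [-0.3, 0.2, 4.6]
grip_width: 0.0006
gripper_force: 2.5
```

Next is mark2 at (0.5453, -0.045).

Request:
servo_tool(commands=[{"hand":-1,"tx":0.004,"ty":0.003,"tz":0,"roll":0},{"hand":-1,"tx":0.007,"ty":0.006,"tz":0,"roll":0},{"hand":-1,"tx":0.011,"ty":0.01,"tz":0,"roll":0},{"hand":-1,"tx":0.014,"ty":0.014,"tz":0,"roll":0},{"hand":-1,"tx":0.017,"ty":0.017,"tz":0,"roll":0},{"hand":-1,"tx":0.02,"ty":0.021,"tz":0,"roll":0},{"hand":-1,"tx":0.023,"ty":0.024,"tz":0,"roll":0},{"hand":-1,"tx":0.026,"ty":0.028,"tz":0,"roll":0},{"hand":-1,"tx":0.026,"ty":0.028,"tz":0,"roll":0},{"hand":-1,"tx":0.026,"ty":0.028,"tz":0,"roll":0}])

```text
t: 6.35
position: [0.5448, -0.0448, 0.0644]
tcp_rot: [-180.0, -0.1, 20.4]
ft_force: [-0.6, -0.1, 5.7]
grip_width: 0.0004
gripper_force: 2.5
```

Request:
servo_tool(commands=[{"hand":-1,"tx":0.003,"ty":0.004,"tz":0,"roll":0},{"hand":-1,"tx":0.006,"ty":0.008,"tz":0,"roll":0},{"hand":-1,"tx":0.009,"ty":0.012,"tz":0,"roll":0},{"hand":-1,"tx":0.011,"ty":0.016,"tz":0,"roll":0},{"hand":-1,"tx":0.014,"ty":0.021,"tz":0,"roll":0},{"hand":-1,"tx":0.016,"ty":0.025,"tz":0,"roll":0},{"hand":-1,"tx":0.018,"ty":0.03,"tz":0,"roll":0},{"hand":-1,"tx":0.02,"ty":0.034,"tz":0,"roll":0},{"hand":-1,"tx":0.02,"ty":0.034,"tz":0,"roll":0},{"hand":-1,"tx":0.02,"ty":0.034,"tz":0,"roll":0}])

```text
t: 7.6
position: [0.5647, -0.0108, 0.0643]
tcp_rot: [-180.0, -0.1, 20.4]
ft_force: [-0.3, 0.0, 4.2]
grip_width: 0.0003
gripper_force: 2.5
```

The tip is at mark3, with steady depth and force. Next are mark4 (+11, +37 mm) and mark5 (+1, +39 mm).

Request:
servo_tool(commands=[{"hand":-1,"tx":0.002,"ty":0.005,"tz":0,"roll":0},{"hand":-1,"tx":0.004,"ty":0.009,"tz":0,"roll":0},{"hand":-1,"tx":0.006,"ty":0.014,"tz":0,"roll":0},{"hand":-1,"tx":0.007,"ty":0.018,"tz":0,"roll":0},{"hand":-1,"tx":0.008,"ty":0.023,"tz":0,"roll":0},{"hand":-1,"tx":0.009,"ty":0.028,"tz":0,"roll":0},{"hand":-1,"tx":0.01,"ty":0.032,"tz":0,"roll":0},{"hand":-1,"tx":0.011,"ty":0.037,"tz":0,"roll":0},{"hand":-1,"tx":0.011,"ty":0.037,"tz":0,"roll":0},{"hand":-1,"tx":0.011,"ty":0.037,"tz":0,"roll":0}])

```text
t: 8.85
position: [0.5756, 0.0264, 0.0643]
tcp_rot: [-179.9, -0.0, 20.4]
ft_force: [-0.4, -1.2, 5.3]
grip_width: 0.0006
gripper_force: 2.5
```

Request:
servo_tool(commands=[{"hand":-1,"tx":0.001,"ty":0.005,"tz":0,"roll":0},{"hand":-1,"tx":0.001,"ty":0.01,"tz":0,"roll":0},{"hand":-1,"tx":0.002,"ty":0.015,"tz":0,"roll":0},{"hand":-1,"tx":0.002,"ty":0.02,"tz":0,"roll":0},{"hand":-1,"tx":0.002,"ty":0.025,"tz":0,"roll":0},{"hand":-1,"tx":0.002,"ty":0.03,"tz":0,"roll":0},{"hand":-1,"tx":0.002,"ty":0.035,"tz":0,"roll":0},{"hand":-1,"tx":0.001,"ty":0.039,"tz":0,"roll":0},{"hand":-1,"tx":0.001,"ty":0.039,"tz":0,"roll":0},{"hand":-1,"tx":0.001,"ty":0.039,"tz":0,"roll":0}])

```text
t: 10.1
position: [0.5766, 0.0653, 0.0644]
tcp_rot: [-179.9, -0.1, 20.4]
ft_force: [1.9, -0.5, 5.5]
grip_width: 0.0006
gripper_force: 2.5
```

Last is mark6 at (0.5691, 0.1033), then a straight lift.

Request:
servo_tool(commands=[{"hand":-1,"tx":0,"ty":0.005,"tz":0,"roll":0},{"hand":-1,"tx":0,"ty":0.01,"tz":0,"roll":0},{"hand":-1,"tx":-0.001,"ty":0.015,"tz":0,"roll":0},{"hand":-1,"tx":-0.002,"ty":0.02,"tz":0,"roll":0},{"hand":-1,"tx":-0.003,"ty":0.025,"tz":0,"roll":0},{"hand":-1,"tx":-0.005,"ty":0.03,"tz":0,"roll":0},{"hand":-1,"tx":-0.006,"ty":0.034,"tz":0,"roll":0},{"hand":-1,"tx":-0.007,"ty":0.038,"tz":0,"roll":0},{"hand":-1,"tx":-0.007,"ty":0.038,"tz":0,"roll":0},{"hand":-1,"tx":-0.007,"ty":0.038,"tz":0,"roll":0}])

```text
t: 11.35
position: [0.5692, 0.1032, 0.0642]
tcp_rot: [-179.9, 0.0, 20.4]
ft_force: [0.2, -2.5, 4.1]
grip_width: -0.0002
gripper_force: 2.5
```

Request:
servo_tool(commands=[{"hand":-1,"tx":0,"ty":0,"tz":0,"roll":0},{"hand":-1,"tx":0,"ty":0,"tz":0.005,"roll":0},{"hand":-1,"tx":0,"ty":0,"tz":0.015,"roll":0},{"hand":-1,"tx":0,"ty":0,"tz":0.03,"roll":0},{"hand":-1,"tx":0,"ty":0,"tz":0.05,"roll":0},{"hand":-1,"tx":0,"ty":0,"tz":0.07,"roll":0},{"hand":-1,"tx":0,"ty":0,"tz":0.09,"roll":0},{"hand":-1,"tx":0,"ty":0,"tz":0.11,"roll":0},{"hand":-1,"tx":0,"ty":0,"tz":0.12,"roll":0},{"hand":-1,"tx":0,"ty":0,"tz":0.12,"roll":0}])

```text
t: 12.6
position: [0.5698, 0.1027, 0.1852]
tcp_rot: [180.0, -0.1, 20.4]
ft_force: [-0.7, 0.4, 0.1]
grip_width: 0.0005
gripper_force: 0.0
```

```bash
python3 - <<'E'
from bench import env
print(env.finish_job())
E
```

```text
the job is handed in; nothing more can be done
None
```

The job is handed in, with no verdict returned: the shut fingertips ran over all seven marks from green to red at about 5 mm depth (4–6 N at each mark), then lifted clear with the force back near zero; I took no final picture of the strip, ring, pin or jar.

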